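# Finish the drying crib and hold the ball tray over it

## Task

Finish the drying crib: lay the two loose long slats on top as its next crosswise layer, each straight above one of the bottom-layer slats, and let go of them. Then pick up the wooden tray by its handle bar, keeping it level so that the loose ball stays in its pocket, and finish while still holding the tray level and still, centred over the crib and about 5 cm clear of its top slats, so that the painter can brush the ball there. Leave the other things on the bench where they are.

Things in the scene. Friction and masses are not known exactly. Their poses are not given: they have to be found in the camera images.
- crib: Fixed unfinished drying crib: grey board 170 x 170 x 10 mm with two layers of pale slats pinned on, each 160 x 24 x 14 mm. Bottom layer: two along crib y, at x = -50 and +50 mm; second: two along crib x, at y = -50 and +50 mm, top 38 mm above the bench (52 with a third layer). Origin: centre of its underside, z up. Left or right of the bench's middle, turned up to 0.4 rad
- crib_seat_near (a point): Where the centre of one third-layer slat belongs: above the bottom slat at crib x = -50 mm, 45 mm above the bench (half a slat above the second layer); axes as the crib, the slat lies along y
- crib_seat_far (a point): The same for the other third-layer slat, at crib x = +50 mm; either slat may go to either seat
- slat_a: Loose pale wooden slat, 160 (its y) x 24 (x) x 14 mm (z), 35 g, lying flat in the middle of the bench, nearer the robot; origin at its very centre (7 mm above the bench)
- slat_b: The second loose slat, the same, farther from the robot
- tray: Loose plywood tray 130 (x) x 120 (y) x 8 mm, 0.18 to 0.35 kg, across the bench from the crib; origin: centre of its underside, z up. Two uprights 20 x 8 mm at y = -52 and +52 mm carry a handle bar along y over the middle: 112 long, 12 wide (x), 86 to 104 mm above the underside. Under it, on the tray, a round pocket: a ring 48 mm inside, 64 outside, 3.5 mm high
- tray_grip (a point): Middle of the handle bar, 95 mm above the tray's underside; axes as the tray: pinch across x
- tray_pocket (a point): Centre of the pocket, 26 mm above the tray's underside: where the ball's centre is when the ball lies in the middle of the pocket
- ball_center (a point): Centre of the loose wooden ball, 36 mm diameter, 25 g, which can roll some 13 mm about within the pocket and rolls out over its ring if the tray tips more than about 35 degrees
- offcut: Bystander: short offcut of the same slat, only 60 mm long (its y), 24 wide, 14 high, lying between the two long slats; origin: centre of its underside
- dish: Bystander: round white paint dish, 84 mm across, 20 mm high; origin under its centre
- sanding_block: Bystander: cork block 45 x 80 x 30 mm; origin under its centre
- head_blank: Bystander: small turned wooden puppet-head blank, 46 mm across, 50 mm high; origin under its centre
- chisel: Bystander: hand tool lying on the bench
- paint_jar: Bystander: black paint jar, 68 mm across, 65 mm high; origin under its centre
Mind the look-alikes: they are no part of the job. Leave any orange look-alike of the part that bears ball_center alone. Leave any black look-alike of the slat_b alone.

How it is judged:
By the outcome, as a careful person would: the job done as asked, in the order asked, and still so for the second after the job is handed in, while the arm keeps its last pose, push and grip.
It also fails if it takes over 72 s, if anything falls off the work surface, if the arm or the gripper's body presses on something with over 40 N, if the wrist force passes 120 N, or if a joint passes its speed limit or range.

## Robot

A 7-joint arm with a two-finger parallel gripper is mounted at the origin on the work surface. World frame = base frame: x ahead of the robot, y to its left, z up, the work surface at z = 0. Lengths are in mm, angles in rad, forces in N, time in s.
With the tool pointing down it reaches from about 350 to 900 mm from the base axis. Payload 7.2 kg.
Tool frame: the origin (TCP) lies at the very end of the fingers, on their centre line; the grasp point (between the pads) lies 19 mm behind it; z points along the fingers, y is the line along which they close (so a half turn about z gives the same grasp; the last joint's range is limited). The gripper opens to 88 mm and grips with 3 to 60 N. Pads are 20 mm wide; open, the fingers measure 115 mm over their backs; the gripper's body (75 mm by 178 mm) begins 61 mm behind the grasp point.
Start: joints at [-1.305, 0.411, -0.013, 1.596, 0.006, 1.134, -0.082], TCP at [204.782, 590.503, 222.653] pointing down, gripper open.
Joint ranges: [-2.95, 2.95], [-0.29, 1.99], [-1.47, 1.44], [0.14, 2.54], [-1.03, 4.17], [0.13, 1.85], [-2.86, 2.86]. Speed limits (rad/s): [2.39, 2.39, 3.01, 3.01, 3.14, 3.14, 3.14].

## Interface

Orientations are given as [roll, pitch, yaw] about the fixed x, y, z axes, in that order (R = Rz(yaw) Ry(pitch) Rx(roll)).
In Python, from bench import monitor, cams, arm gives the robot as it stands. The module is installed in compiled form; this text tells all that it offers.
- The arm moves only by the tool arm_command, never from a script. Its argument "rows" is a list of rows, each a list of 2 entries, a list of its own where there are three numbers: the shift along the tool's x, y, z in units of 30 mm (1.0 is 30 mm), then the turn about the tool's z in degrees. In form: [[[tx, ty, tz], yaw], ...]. A call has 1 to 20 rows; each row shifts and turns the commanded pose from where the row before left it, along the tool's axes as they then stand; what a row does not reach is not made up. A row lasts 1/12 s, in which the tool goes at most 41.7 mm and 7.16 degrees, less where a joint would pass 70% of its speed; a pose out of reach is approached as far as the arm can. A call is refused whole if a number of a shift passes 1 or a number of a turn 7.16, either way. A call with a gripper value outside its range is refused whole. "claw" is the opening, from 0 (shut) to 1 (fully open), set as the call begins (left out, the last holds). The fingers move at their own pace and stop on an object; the grip force is fixed at half the most. Time passes only in rows, so rows that do not move let the fingers close. It gives the time, the measured TCP pose, the force, the opening and the grip force at its end, in the units of the state.
- monitor.get_state(): the state, without advancing time (a new reading comes with each control period).
- cams.read_camera(name): name is "scene" or "side" or "wrist"; returns a dict with "color" (480x640x3 uint8, red, green, blue), "fov_y" (degrees; the focal length in pixels is half the picture's height over the tangent of half this angle, whatever the lens; pixels are square), "cx", "cy" (the principal point, pixels), "dist_coeffs" ([k1, k2, p1, p2, k3] as OpenCV has them; the pictures are not rectified), "rvec" (rotation vector, rad) and "tvec" (3), from world to camera coordinates, as OpenCV has them. Camera axes: x right, y down, z forward; pixel columns grow to the right and rows downward; lengths in mm; the calibration is good to about 2 mm. A picture is of the moment at which its call begins. There is no depth.
- arm.sign_off(): hands the job in; it is judged then, once.
Trained networks look in the newest picture that a camera, given by its name, has taken for a name from the list of things; names that differ only in an ending like _2 or _b are one class to them, and where a whole thing is asked for, a point or a joint stands for the part that bears it (a point fixed in the world has none). Each returns a list of dicts, best first, with "confidence" (0 to 1); they miss things now and then, are a little off and sometimes report something else, mostly with a low value. They report only what shows in the picture. A call takes as long as a camera call. They do not tell look-alikes from the thing itself.
- cams.spot_in(target, camera): "xyz" ([x, y, z] in mm, in world coordinates, good to about 4 mm: the middle of the surface that is visible of it).
- cams.regions_of(target, camera): "mask" (480x640 bool, what is visible of it).
- cams.place_of(target, camera): "xyz" ([x, y, z] in mm, in world coordinates, good to about 4 mm: a listed point, or the origin of a listed thing).
The state is a dict: "t": time; "joint_pos": joint angles; "qd": joint speeds; "effort": joint torques, N m; "tcp_pos": TCP position; "tcp_rot": TCP orientation; "force": force on the tool from outside, world axes, zero at the start; "torque": the same for the moment, N m; "finger_gap": finger opening in mm; "gripper_force": force on a finger pad.
Only numpy, scipy, OpenCV 4.12 (cv2) and the standard library are available. Lean on these libraries where they do the work, as an engineer would, in place of code of your own. Each camera call takes 0.05 s, during which the arm holds its last target. There are 200 camera calls.

## Working session

There is one attempt and no reset: what is moved stays moved. The work goes in short steps, Python scripts to look and compute and a tool call to move; the robot and the scene stay as the last step left them, time stands still between calls to the robot, and variables do not carry over. Pictures are saved under pics/ and viewed, at most 10 in all, crops included, and the job is handed in when it is done.

Besides the shell and the picture viewer there is one more tool, called after "Emit:" by a JSON object that holds its "op" and its "data", one argument or row to a line. arm_command: Moves the arm, as the interface text tells. Its arguments: {"type":"object","properties":{"rows":{"type":"array"},"claw":{"type":"number"}},"required":["rows"]}

```bash
mkdir -p pics; ls
cat > h.py <<'E'
import numpy as np, cv2
from bench import monitor, cams, arm
def K(c):
    f=240/np.tan(np.radians(c["fov_y"])/2); return np.array([[f,0,c["cx"]],[0,f,c["cy"]],[0,0,1.]])
def ray(c,uv):
    p=cv2.undistortPoints(np.array(uv,float).reshape(-1,1,2),K(c),np.array(c["dist_coeffs"],float)).reshape(-1,2)
    R=cv2.Rodrigues(np.array(c["rvec"],float))[0]; t=np.array(c["tvec"],float).ravel()
    return -R.T@t, np.c_[p,np.ones(len(p))]@R
def onz(c,uv,z):
    o,d=ray(c,uv); return o+d*((z-o[2])/d[:,2])[:,None]
def proj(c,P):
    return cv2.projectPoints(np.array(P,float).reshape(-1,1,3),np.array(c["rvec"],float),np.array(c["tvec"],float),K(c),np.array(c["dist_coeffs"],float))[0].reshape(-1,2)
def shot(n,fn=None):
    c=cams.read_camera(n)
    if fn: cv2.imwrite("pics/"+fn,c["color"][:,:,::-1])
    return c
E
python3 - <<'E'
from h import *
s=monitor.get_state();print(s["t"],s["tcp_pos"],s["tcp_rot"],s["force"])
for n in("scene","side"):
    c=shot(n,n+"0.png");o,_=ray(c,[[320,240]]);print(n,o.round())
    for t in("crib","crib_seat_near","crib_seat_far","slat_a","tray","tray_grip","tray_pocket","ball_center","offcut","dish","sanding_block","head_blank","chisel","paint_jar"):
        print(t,[(np.round(d["xyz"]).astype(int).tolist(),round(d["confidence"],2)) for d in cams.place_of(t,n)[:4]])
E
```

```text
pics
0.0 [204.63355537 590.03260497 221.83104376] [-3.14002731e+00  1.05145138e-04  2.80784951e+00] [-0.92548442 -0.2450936  -0.05426054]
scene [922. 347. 736.]
crib [([489, 284, -1], 0.71)]
crib_seat_near [([445, 297, 46], 0.89)]
crib_seat_far [([538, 271, 43], 0.59), ([498, -296, -4], 0.36)]
slat_a [([643, -10, 7], 0.86), ([456, 13, 8], 0.79), ([300, -175, 8], 0.68)]
tray [([499, -292, -2], 0.7), ([494, -295, 97], 0.22)]
tray_grip [([494, -294, 99], 0.63)]
tray_pocket [([646, -7, 8], 0.75), ([493, -297, 28], 0.66)]
ball_center [([495, -296, 26], 0.38)]
offcut [([554, -4, -3], 0.88)]
dish [([538, 267, 44], 0.74), ([778, 44, 3], 0.65), ([731, -268, -2], 0.25)]
sanding_block [([367, 17, 0], 0.71), ([535, 267, 41], 0.37)]
head_blank [([363, 17, -1], 0.7), ([538, 266, 45], 0.21)]
chisel [([732, -270, 0], 0.78)]
paint_jar [([787, -134, -2], 0.62)]
side [ 534. -673.  724.]
crib [([488, 284, -1], 0.76)]
crib_seat_near [([442, 296, 45], 0.92), ([493, -295, 31], 0.54), ([791, -126, 6], 0.19)]
crib_seat_far [([536, 270, 48], 0.64)]
slat_a [([454, 14, 8], 0.79), ([305, -172, 7], 0.63), ([646, -13, 6], 0.56)]
tray [([494, -295, 2], 0.96)]
tray_grip [([492, -294, 96], 0.82)]
tray_pocket [([493, -293, 28], 0.82), ([494, -294, 95], 0.71)]
ball_center [([495, -293, 24], 0.6), ([730, -270, -2], 0.52)]
offcut [([554, -9, 1], 0.87)]
dish [([780, 47, 1], 0.91)]
sanding_block [([758, 197, 2], 0.61)]
head_blank [([368, 16, 0], 0.75)]
chisel [([538, 264, 46], 0.74), ([730, -271, -1], 0.6)]
paint_jar [([791, -129, 4], 0.86)]
```

View pics/scene0.png

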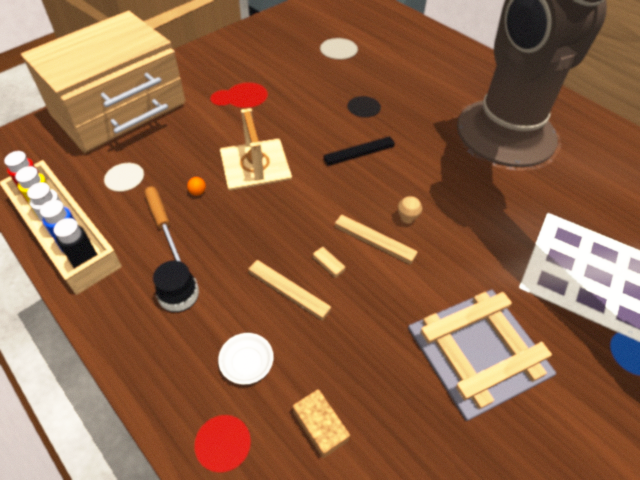

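View pics/side0.png

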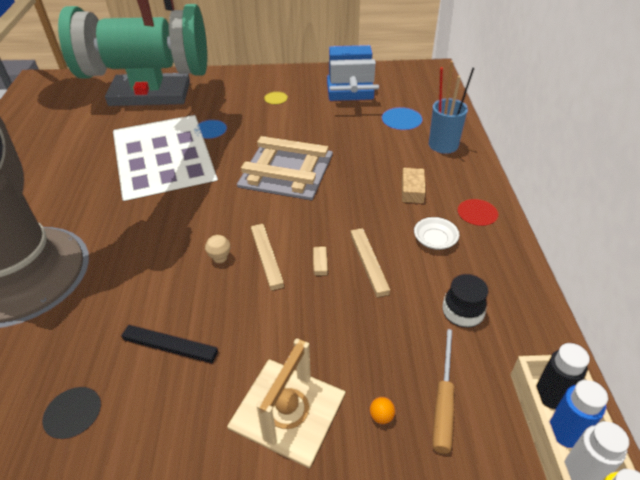

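The scene view shows the crib at (482,350), the loose slats at (375,238) and (289,288) with the offcut between them at (329,262), and the tray with its ball at (255,163). The orange ball at (196,186) and the black slat at (360,150) are look-alikes, so I'll leave them alone. The side view agrees: crib (286,167), slats (267,256) and (369,262), tray (287,408). Next I'll fit box models to the masks in both views.

```bash
cat > fit.py <<'E'
from h import *
from scipy.optimize import minimize
def box(sx,sy,z0,z1,x=0,y=0):
    return np.array([[x+a*sx/2,y+b*sy/2,z] for a in(-1,1) for b in(-1,1) for z in(z0,z1)])
SLAT=[box(24,160,-7,7)]
CRIB=[box(170,170,0,10)]+[box(24,160,10,24,x) for x in(-50,50)]+[box(160,24,24,38,0,y) for y in(-50,50)]
TRAY=[box(130,120,0,8)]+[box(20,8,8,104,0,y) for y in(-52,52)]+[box(12,112,86,104)]
def place(B,p):
    x,y,z,w=p; c,s=np.cos(w),np.sin(w); return B@np.array([[c,-s,0],[s,c,0],[0,0,1]]).T+[x,y,z]
def sil(c,M,p,S=4):
    im=np.zeros((480*S,640*S),np.uint8)
    for B in M: cv2.fillConvexPoly(im,cv2.convexHull(np.round((proj(c,place(B,p))+.5)*S).astype(np.int32)),1)
    return cv2.resize(im*255,(640,480),interpolation=cv2.INTER_AREA)/255.
def fit(views,M,p0):
    def cost(p): return np.mean([1-np.minimum(a,m).sum()/np.maximum(a,m).sum() for c,m in views for a in[sil(c,M,p)]])
    sx=np.array(p0)+np.vstack([np.zeros(4),np.diag([8,8,5,.15])])
    r=minimize(cost,p0,method="Nelder-Mead",options=dict(initial_simplex=sx,maxiter=130,xatol=.1,fatol=1e-4))
    return r.x,r.fun
def nearest(t,cam,c,xyz):
    u=proj(c,[xyz])[0]; best=None
    for d in cams.regions_of(t,cam):
        m=d["mask"].astype(np.uint8); ys,xs=np.nonzero(m)
        e=np.hypot(xs.mean()-u[0],ys.mean()-u[1])
        if best is None or e<best[0]: best=(e,m)
    return best
E
cat > m1.py <<'E'
from fit import *
C={n:shot(n) for n in("scene","side")}
for name,t,M,p0s in (("a","slat_a",SLAT,[(455,13,7,w) for w in(-.2,.2)]),("b","slat_a",SLAT,[(645,-11,7,w) for w in(-.2,.2)]),
  ("crib","crib",CRIB,[(489,284,0,-.27)]),("tray","tray",TRAY,[(496,-294,0,w) for w in (-.4,0,.4)])):
    V=[]
    for n,c in C.items():
        b=nearest(t,n,c,p0s[0][:3])
        if b is None or b[0]>35: print(name,n,"miss",b and b[0]); continue
        V.append((c,b[1]))
    for p0 in p0s:
        p,f=fit(V,M,p0); print(name,p.round(3),round(f,3))
    for v in V: print("  single z fixed IoU",round(fit([v],M,p)[1],3))
E
python3 m1.py
```

```text
a [4.54309e+02 1.13290e+01 7.47900e+00 2.64000e-01] 0.074
a [4.54464e+02 1.09760e+01 7.31600e+00 2.67000e-01] 0.074
  single z fixed IoU 0.062
  single z fixed IoU 0.084
b [ 6.44908e+02 -1.31620e+01  7.08000e+00  1.97000e-01] 0.075
b [ 6.4461e+02 -1.2739e+01  6.6610e+00  1.9900e-01] 0.07
  single z fixed IoU 0.069
  single z fixed IoU 0.07
crib [ 4.90760e+02  2.78247e+02  1.19600e+00 -2.98000e-01] 0.043
  single z fixed IoU 0.014
  single z fixed IoU 0.021
tray [ 4.94649e+02 -2.97947e+02  6.65000e-01 -4.86000e-01] 0.07
tray [ 4.94949e+02 -2.97519e+02  1.57900e+00 -4.85000e-01] 0.071
tray [ 499.909 -297.387    7.983    1.081] 0.276
  single z fixed IoU 0.316
  single z fixed IoU 0.234
```

```bash
cat > go.py <<'E'
import sys
from h import *
def plan(x,y,z,yaw,s=None,pos=None,yw=None):
    s=s or monitor.get_state(); p=np.array(s["tcp_pos"] if pos is None else pos); w=s["tcp_rot"][2] if yw is None else yw
    d=(yaw-w+np.pi/2)%np.pi-np.pi/2; y2=w+d
    X=np.array([np.cos(y2),np.sin(y2),0]);Y=np.array([np.sin(y2),-np.cos(y2),0])
    v=np.array([x,y,z])-p; u=np.array([v@X,v@Y,-v[2]])/30
    n=int(np.ceil(np.linalg.norm(u)/.95)) or 1
    print("turn %.2f deg; shift units %s; %d rows of %s; end yaw %.3f"%(-np.degrees(d),u.round(3),n,(u/n).round(3),y2))
    return np.array([x,y,z]),y2
if __name__=="__main__":
    s=monitor.get_state();print("t",s["t"],np.round(s["tcp_pos"],1),np.round(s["tcp_rot"],3),"F",np.round(s["force"],1),"gap",round(s["finger_gap"],1))
    plan(*map(float,sys.argv[1:5]))
E
python3 go.py 400 300 260 1.273 ; python3 -c "
from h import *
c=shot('wrist');o,d=ray(c,[[320,240]]);print(o,d,c['fov_y']);print(monitor.get_state()['joint_pos'])"
```

```text
t 2.0 [204.8 590.5 222.6] [-3.142 -0.     2.808] F [-0.1 -0.6  0.2] gap 87.7
turn 87.94 deg; shift units [-7.347  9.062 -1.246]; 13 rows of [-0.565  0.697 -0.096]; end yaw 1.273
[128.53169548 616.25445699 384.51200919] [[ 0.288767   -0.09889308 -0.95230452]] 70.93488648583066
[-1.30521342  0.41108475 -0.01268706  1.59617778  0.00558344  1.13427182
 -0.08218457]
```

```bash
python3 go.py 470 180 240 1.836
```

```text
t 2.05 [204.8 590.5 222.7] [ 3.141 -0.     2.808] F [-0.2  0.5  0.8] gap 88.1
turn 55.68 deg; shift units [-15.523   4.945  -0.578]; 18 rows of [-0.862  0.275 -0.032]; end yaw 1.836
```

Emit:
{"op": "arm_command", "data": {
  "rows": [
    [[0, 0, 0], 6.96],
    [[0, 0, 0], 6.96],
    [[0, 0, 0], 6.96],
    [[0, 0, 0], 6.96],
    [[0, 0, 0], 6.96],
    [[0, 0, 0], 6.96],
    [[0, 0, 0], 6.96],
    [[0, 0, 0], 6.96],
    [[-0.86, 0.275, -0.03], 0],
    [[-0.86, 0.275, -0.03], 0],
    [[-0.86, 0.275, -0.03], 0],
    [[-0.86, 0.275, -0.03], 0],
    [[-0.86, 0.275, -0.03], 0],
    [[-0.86, 0.275, -0.03], 0],
    [[-0.86, 0.275, -0.03], 0],
    [[-0.86, 0.275, -0.03], 0],
    [[-0.86, 0.275, -0.03], 0],
    [[-0.86, 0.275, -0.03], 0],
    [[-0.86, 0.275, -0.03], 0],
    [[-0.86, 0.275, -0.03], 0]
  ],
  "claw": 0.7
}}

```text
t: 3.72
tcp_pos: [382.0, 316.6, 233.7]
tcp_rot: [3.141, -0.0, 1.836]
force: [-0.5, 0.1, 0.1]
finger_gap: 61.7
gripper_force: 0.0
```

Emit:
{"op": "arm_command", "data": {
  "rows": [
    [[-0.86, 0.275, -0.03], 0],
    [[-0.86, 0.275, -0.03], 0],
    [[-0.86, 0.275, -0.03], 0],
    [[-0.86, 0.275, -0.03], 0],
    [[-0.86, 0.275, -0.03], 0],
    [[-0.86, 0.275, -0.03], 0],
    [[0, 0, 0], 0],
    [[0, 0, 0], 0]
  ]
}}

```text
t: 4.38
tcp_pos: [470.4, 180.0, 239.0]
tcp_rot: [3.141, -0.0, 1.833]
force: [-0.7, -0.4, 0.2]
finger_gap: 61.2
gripper_force: 0.0
```

```bash
cat > m2.py <<'E'
import sys
from fit import *
D=dict(a=("slat_a",SLAT,(454.4,11.2,7.4,.265)),b=("slat_a",SLAT,(644.8,-12.9,6.9,.198)),crib=("crib",CRIB,(490.8,278.2,0,-.298)),tray=("tray",TRAY,(494.8,-297.7,0,-.485)))
c=shot("wrist",sys.argv[1]); 
for k in sys.argv[2:]:
    t,M,p=D[k]; b=nearest(t,"wrist",c,p[:3])
    if b is None or b[0]>60: print(k,"miss",b and b[0]); continue
    m=b[1]; ys,xs=np.nonzero(m); 
    q,f=fit([(c,m)],M,p); print(k,"wrist-only",q.round(3),round(f,3),"rows",ys.min(),ys.max(),"cols",xs.min(),xs.max())
E
python3 m2.py w1.png crib a; python3 go.py 454.4 11.2 160 1.836
```

```text
crib wrist-only [ 4.90901e+02  2.80638e+02 -3.37500e+00 -3.11000e-01] 0.009 rows 0 223 cols 256 468
a wrist-only [4.54233e+02 1.58830e+01 8.21600e+00 2.57000e-01] 0.124 rows 262 364 cols 262 286
t 4.5333 [469.2 182.5 238.7] [-3.141e+00 -1.000e-03  1.838e+00] F [-0.2  0.1 -0.4] gap 61.6
turn 0.10 deg; shift units [-5.381 -1.971  2.625]; 7 rows of [-0.769 -0.282  0.375]; end yaw 1.836
```

View pics/w1.png

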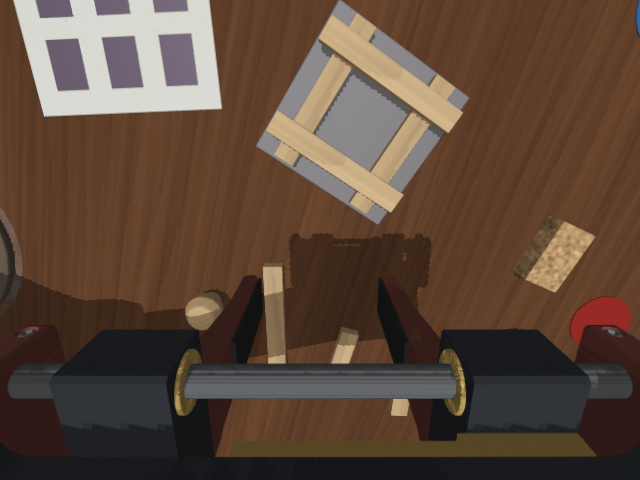

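The wrist view shows the crib whole at (363,115), slat_a's end at (274,265) and the head blank at (205,310). All of it agrees with the fits. Next I move over slat_a.

Emit:
{"op": "arm_command", "data": {
  "rows": [
    [[-0.595, -0.219, 0.66], 0],
    [[-0.595, -0.219, 0.66], 0],
    [[-0.595, -0.219, 0.66], 0],
    [[-0.595, -0.219, 0.66], 0],
    [[-0.595, -0.219, 0.66], 0],
    [[-0.595, -0.219, 0.66], 0],
    [[-0.595, -0.219, 0.66], 0],
    [[-0.595, -0.219, 0.66], 0],
    [[-0.595, -0.219, 0.66], 0],
    [[0, 0, 0], 0],
    [[0, 0, 0], 0]
  ]
}}

```text
t: 5.45
tcp_pos: [454.1, 11.0, 60.0]
tcp_rot: [-3.139, -0.0, 1.835]
force: [0.6, -0.2, -0.1]
finger_gap: 61.7
gripper_force: 0.0
```

```bash
python3 go.py 454.4 12 4 1.836; python3 m2.py w2.png a
```

```text
t 5.45 [454.1  11.   60. ] [-3.139 -0.     1.835] F [ 0.6 -0.2 -0.1] gap 61.7
turn -0.03 deg; shift units [0.029 0.02  1.868]; 2 rows of [0.014 0.01  0.934]; end yaw 1.836
a wrist-only [4.55102e+02 1.27920e+01 6.51300e+00 2.65000e-01] 0.023 rows 132 361 cols 300 341
```

View pics/w2.png

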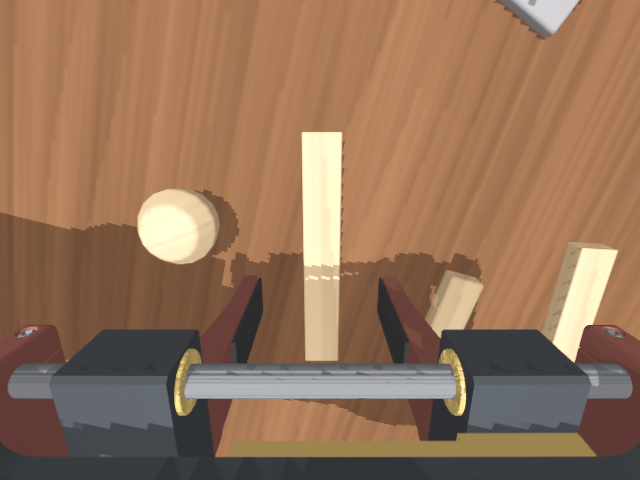

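Slat_a stands centred between the fingers, with its end at (322,132) and the head blank clear at (178,226). I'll descend and grip.

Emit:
{"op": "arm_command", "data": {
  "rows": [
    [[0.05, 0.02, 0.6], 0],
    [[0, 0, 0.6], 0],
    [[0, 0, 0.4], 0],
    [[0, 0, 0.25], 0],
    [[0, 0, 0], 0]
  ]
}}

```text
t: 5.97
tcp_pos: [455.0, 13.7, 4.8]
tcp_rot: [-3.141, -0.001, 1.838]
force: [1.0, 0.1, 0.2]
finger_gap: 61.4
gripper_force: 0.0
```

Emit:
{"op": "arm_command", "data": {
  "rows": [
    [[0, 0, 0], 0],
    [[0, 0, 0], 0],
    [[0, 0, 0], 0],
    [[0, 0, 0], 0],
    [[0, 0, 0], 0],
    [[0, 0, 0], 0],
    [[0, 0, 0], 0],
    [[0, 0, 0], 0]
  ],
  "claw": 0
}}

```text
t: 6.63
tcp_pos: [455.2, 12.4, 5.4]
tcp_rot: [3.141, -0.0, 1.836]
force: [-0.3, 0.3, 5.0]
finger_gap: 23.6
gripper_force: 30.0
```

Emit:
{"op": "arm_command", "data": {
  "rows": [
    [[0, 0, -0.4], 0],
    [[0, 0, -0.8], 0],
    [[0, 0, -0.9], 0],
    [[0, 0, -0.9], 0],
    [[0, 0, -0.8], 0],
    [[0, 0, -0.4], 0],
    [[0, 0, 0], 6.54],
    [[0, 0, 0], 6.54],
    [[0, 0, 0], 6.54],
    [[0, 0, 0], 6.54],
    [[0, 0, 0], 6.54],
    [[0, 0, 0], 0]
  ]
}}

```text
t: 7.63
tcp_pos: [454.9, 12.3, 131.0]
tcp_rot: [-3.141, 0.0, 1.26]
force: [0.4, 0.3, 0.0]
finger_gap: 23.6
gripper_force: 30.0
```

Emit:
{"op": "arm_command", "data": {
  "rows": [
    [[0.4, -0.15, 0], 0],
    [[0.8, -0.29, 0], 0],
    [[0.85, -0.31, 0], 0],
    [[0.85, -0.31, 0], 0],
    [[0.85, -0.31, 0], 0],
    [[0.85, -0.31, 0], 0],
    [[0.85, -0.31, 0], 0],
    [[0.85, -0.31, 0], 0],
    [[0.85, -0.31, 0], 0],
    [[0.85, -0.31, 0], 0],
    [[0.5, -0.2, 0], 0],
    [[0.3, -0.15, 0], 0],
    [[0, 0, 0], 0],
    [[0, 0, 0], 0]
  ]
}}

```text
t: 8.8
tcp_pos: [440.9, 292.5, 130.9]
tcp_rot: [3.142, 0.001, 1.266]
force: [0.4, -0.1, -0.2]
finger_gap: 23.7
gripper_force: 30.0
```

```bash
python3 go.py 442.9 295.3 45 1.264; python3 -c "
from fit import *
c=shot('wrist','w3.png')
for p in [(490.6,280.2,0,-.307)]:
    im=c['color'][:,:,::-1].copy()
    for B in CRIB: cv2.polylines(im,[cv2.convexHull(proj(c,place(B,p)).round().astype(int))],True,(0,0,255),1)
    cv2.imwrite('pics/w3o.png',im)"
```

```text
t 8.8 [440.9 292.5 130.9] [3.142e+00 1.000e-03 1.266e+00] F [ 0.4 -0.1 -0.2] gap 23.7
turn 0.12 deg; shift units [0.109 0.036 2.864]; 4 rows of [0.027 0.009 0.716]; end yaw 1.264
```

View pics/w3o.png

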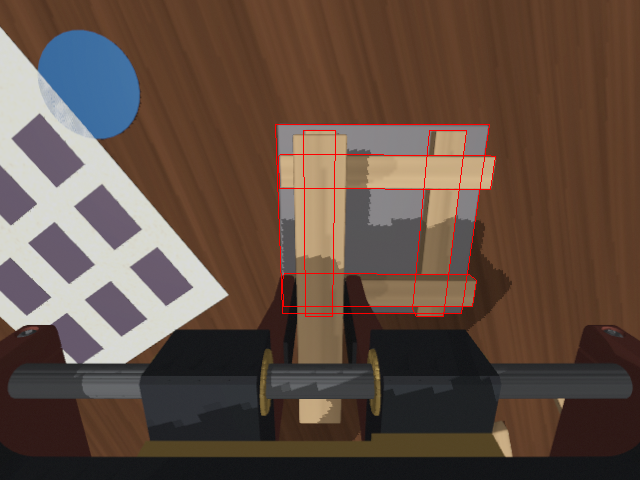

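The projected crib outline lies on the picture within about a pixel (board corners at (277,125) and (489,125)), and the held slat points along the crib's y. I'll lower it onto the near seat.

Emit:
{"op": "arm_command", "data": {
  "rows": [
    [[0.11, 0.04, 0.5], 0.1],
    [[0, 0, 0.8], 0],
    [[0, 0, 0.8], 0],
    [[0, 0, 0.4], 0],
    [[0, 0, 0.2], 0],
    [[0, 0, 0.15], 0],
    [[0, 0, 0.05], 0],
    [[0, 0, 0], 0]
  ]
}}

```text
t: 9.52
tcp_pos: [443.5, 296.3, 44.7]
tcp_rot: [3.141, -0.001, 1.263]
force: [0.5, 0.5, -0.5]
finger_gap: 23.4
gripper_force: 30.0
```

```bash
python3 go.py 442.9 295.3 43.5 1.264
```

```text
t 9.5167 [443.5 296.3  44.7] [ 3.141e+00 -1.000e-03  1.263e+00] F [ 0.5  0.5 -0.5] gap 23.4
turn -0.05 deg; shift units [-0.038 -0.009  0.039]; 1 rows of [-0.038 -0.009  0.039]; end yaw 1.264
```

Emit:
{"op": "arm_command", "data": {
  "rows": [
    [[-0.02, 0, 0.04], 0],
    [[0, 0, 0.02], 0],
    [[0, 0, 0], 0]
  ]
}}

```text
t: 9.77
tcp_pos: [443.4, 296.1, 43.4]
tcp_rot: [3.141, -0.001, 1.264]
force: [-0.8, -0.0, 4.7]
finger_gap: 23.8
gripper_force: 30.0
```

Emit:
{"op": "arm_command", "data": {
  "rows": [
    [[0, 0, 0], 0],
    [[0, 0, 0], 0],
    [[0, 0, 0], 0],
    [[0, 0, 0], 0],
    [[0, 0, 0], 0],
    [[0, 0, -0.2], 0],
    [[0, 0, -0.6], 0],
    [[0, 0, -0.9], 0],
    [[0, 0, -0.9], 0],
    [[0, 0, -0.9], 0],
    [[0, 0, 0], 0]
  ],
  "claw": 0.6
}}

```text
t: 10.68
tcp_pos: [445.3, 297.0, 152.4]
tcp_rot: [3.138, -0.006, 1.263]
force: [1.2, 0.6, -0.4]
finger_gap: 52.9
gripper_force: 0.0
```

```bash
python3 go.py 644.8 -12.5 130 1.769
cat > ov.py <<'E'
import sys
from fit import *
c=shot(sys.argv[1]); im=c['color'][:,:,::-1].copy()
for M,p in [(CRIB,(490.6,280.2,0,-.307)),(SLAT,(442.9,295.3,45,-.307)),(SLAT,(538.3,265.1,45,-.307))]:
    for B in M: cv2.polylines(im,[cv2.convexHull(proj(c,place(B,p)).round().astype(int))],True,(0,0,255),1)
cv2.imwrite('pics/'+sys.argv[2],im)
E
python3 ov.py wrist w4.png
```

```text
t 10.6833 [445.3 297.  152.4] [ 3.138 -0.006  1.263] F [ 1.2  0.6 -0.4] gap 52.9
turn -29.00 deg; shift units [-11.425   4.487   0.745]; 13 rows of [-0.879  0.345  0.057]; end yaw 1.769
```

View pics/w4.png

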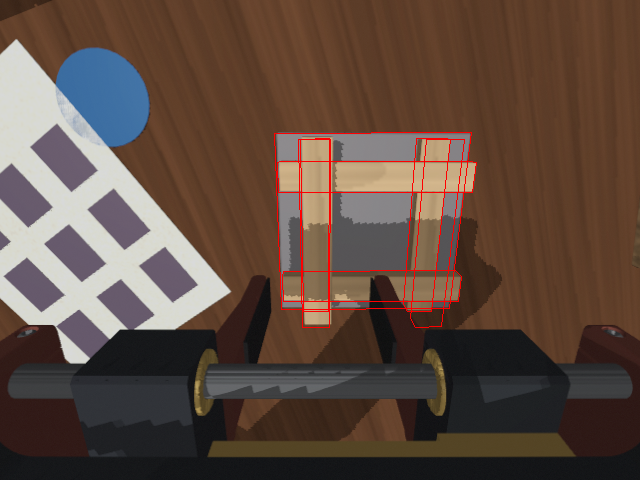

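Slat_a lies exactly in the projected near seat, at (315,230), released. On to slat_b.

Emit:
{"op": "arm_command", "data": {
  "rows": [
    [[0, 0, 0], -5.8],
    [[0, 0, 0], -5.8],
    [[0, 0, 0], -5.8],
    [[0, 0, 0], -5.8],
    [[0, 0, 0], -5.8],
    [[-0.4, 0.16, 0], 0],
    [[-0.8, 0.314, 0], 0],
    [[-0.85, 0.334, 0], 0],
    [[-0.85, 0.334, 0], 0],
    [[-0.85, 0.334, 0], 0],
    [[-0.85, 0.334, 0], 0],
    [[-0.85, 0.334, 0], 0],
    [[-0.85, 0.334, 0.1], 0],
    [[-0.85, 0.334, 0.1], 0],
    [[-0.85, 0.334, 0.1], 0],
    [[-0.85, 0.334, 0.2], 0],
    [[-0.85, 0.334, 0.2], 0],
    [[-0.85, 0.334, 0.2], 0],
    [[-0.85, 0.334, 0.2], 0],
    [[-0.85, 0.334, 0.2], 0]
  ]
}}

```text
t: 12.4
tcp_pos: [656.9, -37.0, 106.7]
tcp_rot: [-3.14, -0.0, 1.77]
force: [1.0, 1.4, 1.0]
finger_gap: 52.4
gripper_force: 0.0
```

Emit:
{"op": "arm_command", "data": {
  "rows": [
    [[0, 0, 0.5], 0],
    [[0, 0, 0.6], 0],
    [[0, 0, 0.6], 0],
    [[0, 0, 0], 0],
    [[0, 0, 0], 0]
  ]
}}

```text
t: 12.82
tcp_pos: [655.8, -35.9, 55.8]
tcp_rot: [-3.138, -0.0, 1.769]
force: [0.6, 0.1, -0.1]
finger_gap: 52.9
gripper_force: 0.0
```

```bash
python3 go.py 644.8 -12.5 4.5 1.769; python3 m2.py w5.png b
```

```text
t 12.8167 [655.8 -35.9  55.8] [-3.138 -0.     1.769] F [ 0.6  0.1 -0.1] gap 52.9
turn 0.03 deg; shift units [ 0.837 -0.206  1.709]; 3 rows of [ 0.279 -0.069  0.57 ]; end yaw 1.769
b wrist-only [ 6.45545e+02 -1.09250e+01  5.63600e+00  2.01000e-01] 0.03 rows 85 334 cols 287 330
```

Emit:
{"op": "arm_command", "data": {
  "rows": [
    [[0.43, -0.095, 0], 0],
    [[0.43, -0.095, 0], 0],
    [[0, 0, 0.6], -0.1],
    [[0, 0, 0.6], 0],
    [[0, 0, 0.3], 0],
    [[0, 0, 0.19], 0],
    [[0, 0, 0], 0]
  ]
}}

```text
t: 13.5
tcp_pos: [645.7, -10.8, 5.9]
tcp_rot: [-3.14, -0.0, 1.772]
force: [-0.0, 0.3, -0.3]
finger_gap: 53.0
gripper_force: 0.0
```

Emit:
{"op": "arm_command", "data": {
  "rows": [
    [[0, 0, 0], 0],
    [[0, 0, 0], 0],
    [[0, 0, 0], 0],
    [[0, 0, 0], 0],
    [[0, 0, 0], 0],
    [[0, 0, 0], 0],
    [[0, 0, 0], 0],
    [[0, 0, 0], 0]
  ],
  "claw": 0
}}

```text
t: 14.17
tcp_pos: [646.7, -11.8, 7.2]
tcp_rot: [3.141, -0.0, 1.771]
force: [-2.1, -1.3, 5.9]
finger_gap: 23.5
gripper_force: 30.0
```

```bash
python3 go.py 538.3 265.1 130 1.264
```

```text
t 14.1667 [646.7 -11.8   7.2] [ 3.141 -0.     1.771] F [-2.1 -1.3  5.9] gap 23.5
turn 29.07 deg; shift units [ 7.707 -6.232 -4.095]; 12 rows of [ 0.642 -0.519 -0.341]; end yaw 1.264
```

Emit:
{"op": "arm_command", "data": {
  "rows": [
    [[0, 0, -0.3], 0],
    [[0, 0, -0.8], 0],
    [[0, 0, -0.9], 0],
    [[0, 0, -0.9], 0],
    [[0, 0, -0.8], 0],
    [[0, 0, -0.4], 0],
    [[0, 0, 0], 5.81],
    [[0, 0, 0], 5.81],
    [[0, 0, 0], 5.81],
    [[0, 0, 0], 5.81],
    [[0, 0, 0], 5.81],
    [[0, 0, 0], 0]
  ]
}}

```text
t: 15.17
tcp_pos: [646.0, -11.4, 129.0]
tcp_rot: [-3.141, 0.001, 1.26]
force: [-0.3, 0.9, -0.5]
finger_gap: 23.3
gripper_force: 30.0
```

Emit:
{"op": "arm_command", "data": {
  "rows": [
    [[0.35, -0.28, 0], 0],
    [[0.65, -0.525, 0], 0],
    [[0.7, -0.57, 0], 0],
    [[0.7, -0.57, 0], 0],
    [[0.7, -0.57, 0], 0],
    [[0.7, -0.57, 0], 0],
    [[0.7, -0.57, 0], 0],
    [[0.7, -0.57, 0], 0],
    [[0.7, -0.57, 0], 0],
    [[0.7, -0.57, 0], 0],
    [[0.7, -0.57, 0], 0],
    [[0.4, -0.3, 0], 0],
    [[0, 0, 0], 0],
    [[0, 0, 0], 0]
  ]
}}

```text
t: 16.33
tcp_pos: [536.7, 266.2, 129.4]
tcp_rot: [-3.141, 0.0, 1.27]
force: [0.4, -0.9, -0.0]
finger_gap: 23.7
gripper_force: 30.0
```

```bash
python3 go.py 538.3 265.1 46.5 1.264
```

```text
t 16.3333 [536.7 266.2 129.4] [-3.141  0.     1.27 ] F [ 0.4 -0.9 -0. ] gap 23.7
turn 0.32 deg; shift units [-0.018  0.061  2.765]; 3 rows of [-0.006  0.02   0.922]; end yaw 1.264
```

Emit:
{"op": "arm_command", "data": {
  "rows": [
    [[0, 0.06, 0.5], 0.15],
    [[0, 0, 0.8], 0],
    [[0, 0, 0.7], 0],
    [[0, 0, 0.4], 0],
    [[0, 0, 0.2], 0],
    [[0, 0, 0.12], 0],
    [[0, 0, 0.05], 0],
    [[0, 0, 0], 0],
    [[0, 0, 0], 0]
  ]
}}

```text
t: 17.08
tcp_pos: [540.1, 264.6, 47.4]
tcp_rot: [3.141, -0.001, 1.262]
force: [0.4, -0.8, -1.1]
finger_gap: 23.5
gripper_force: 30.0
```

```bash
python3 go.py 538.3 265.1 45 1.264
```

```text
t 17.0833 [540.1 264.6  47.4] [ 3.141e+00 -1.000e-03  1.262e+00] F [ 0.4 -0.8 -1.1] gap 23.5
turn -0.13 deg; shift units [-0.    -0.061  0.08 ]; 1 rows of [-0.    -0.061  0.08 ]; end yaw 1.264
```

Emit:
{"op": "arm_command", "data": {
  "rows": [
    [[0, -0.04, 0.04], 0],
    [[0, 0, 0.04], 0],
    [[0, 0, 0.02], 0],
    [[0, 0, 0], 0]
  ]
}}

```text
t: 17.42
tcp_pos: [538.6, 265.2, 45.1]
tcp_rot: [3.142, -0.002, 1.262]
force: [-4.5, -0.3, 11.1]
finger_gap: 23.4
gripper_force: 30.0
```

Emit:
{"op": "arm_command", "data": {
  "rows": [
    [[0, 0, 0], 0],
    [[0, 0, 0], 0],
    [[0, 0, 0], 0],
    [[0, 0, 0], 0],
    [[0, 0, 0], 0],
    [[0, 0, -0.2], 0],
    [[0, 0, -0.6], 0],
    [[0, 0, -0.9], 0],
    [[0, 0, -0.9], 0],
    [[0, 0, -0.9], 0],
    [[0, 0, -0.9], 0],
    [[0, 0, 0], 0],
    [[0, 0, 0], 0]
  ],
  "claw": 0.6
}}

```text
t: 18.5
tcp_pos: [539.1, 265.2, 177.3]
tcp_rot: [3.14, -0.003, 1.262]
force: [-0.4, 0.9, -0.6]
finger_gap: 52.8
gripper_force: 0.0
```

```bash
python3 ov.py wrist w6.png;  python3 go.py 494.8 -297.7 180 1.086
```

```text
t 18.55 [538.2 264.9 175.9] [ 3.141e+00 -1.000e-03  1.262e+00] F [ 0.4 -0.8 -0.5] gap 52.4
turn 10.08 deg; shift units [-17.268   7.459  -0.138]; 20 rows of [-0.863  0.373 -0.007]; end yaw 1.086
```

View pics/w6.png

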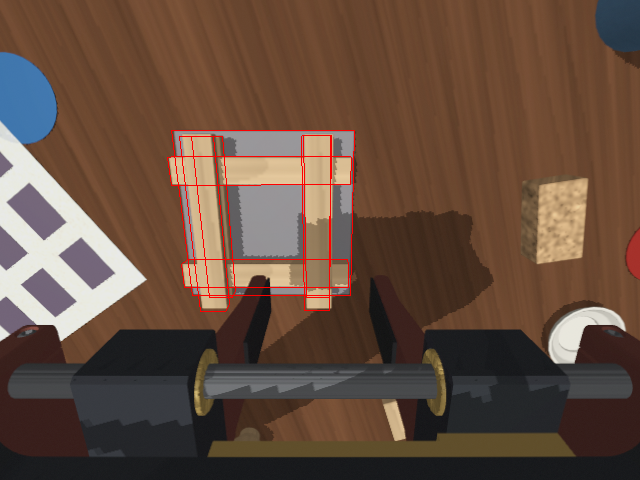

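Both slats lie in their seats, at (317,220) and (203,220). Now over to the tray.

Emit:
{"op": "arm_command", "data": {
  "rows": [
    [[0, 0, 0], 5.04],
    [[0, 0, 0], 5.04],
    [[-0.4, 0.17, 0], 0],
    [[-0.8, 0.345, 0], 0],
    [[-0.88, 0.38, 0], 0],
    [[-0.88, 0.38, 0], 0],
    [[-0.88, 0.38, 0], 0],
    [[-0.88, 0.38, 0], 0],
    [[-0.88, 0.38, 0], 0],
    [[-0.88, 0.38, 0], 0],
    [[-0.88, 0.38, 0], 0],
    [[-0.88, 0.38, 0], 0],
    [[-0.88, 0.38, 0], 0],
    [[-0.88, 0.38, 0], 0],
    [[-0.88, 0.38, 0], 0],
    [[-0.88, 0.38, 0], 0],
    [[-0.88, 0.38, 0], 0],
    [[-0.88, 0.38, 0], 0],
    [[-0.88, 0.38, 0], 0],
    [[-0.88, 0.38, 0], 0]
  ]
}}

```text
t: 20.22
tcp_pos: [497.9, -234.8, 174.6]
tcp_rot: [-3.14, 0.001, 1.089]
force: [0.3, -0.0, -0.7]
finger_gap: 52.6
gripper_force: 0.0
```

Emit:
{"op": "arm_command", "data": {
  "rows": [
    [[-0.88, 0.38, 0], 0],
    [[-0.65, 0.28, 0], 0],
    [[-0.4, 0.17, 0], 0],
    [[0, 0, 0], 0],
    [[0, 0, 0], 0]
  ]
}}

```text
t: 20.63
tcp_pos: [493.3, -296.4, 174.6]
tcp_rot: [-3.14, 0.0, 1.085]
force: [-0.4, -0.3, 0.0]
finger_gap: 53.3
gripper_force: 0.0
```

```bash
python3 m2.py w7.png tray; python3 go.py 494.8 -297.7 76 1.086; python3 -c "
from h import *
for t in('tray_grip','ball_center'): print(t,[(np.round(d['xyz']),d['confidence']) for d in cams.place_of(t,'wrist')[:2]])"
```

```text
tray wrist-only [ 4.95641e+02 -2.96214e+02 -2.81900e+00 -4.82000e-01] 0.04 rows 154 314 cols 253 388
t 20.7333 [ 494.3 -294.7  174.9] [-3.14  -0.     1.088] F [-0.2  0.6  0.5] gap 53.0
turn 0.09 deg; shift units [-0.082  0.061  3.295]; 4 rows of [-0.02   0.015  0.824]; end yaw 1.086
tray_grip [(array([ 496., -293.,   91.]), 0.7)]
ball_center [(array([ 494., -293.,   23.]), 0.91), (array([ 629., -305.,   22.]), 0.73)]
```

View pics/w7.png

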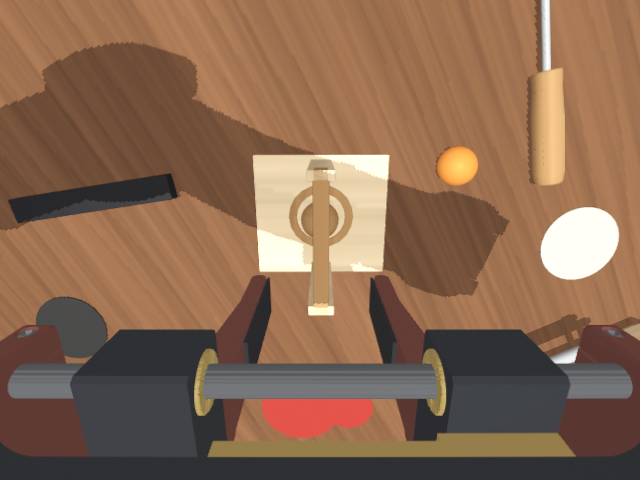

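The tray is squarely aligned under the gripper, with the bar at (320,235) and the ball in its ring at (320,218). The orange look-alike at (457,166) is clear. I'll descend and pinch the bar.

Emit:
{"op": "arm_command", "data": {
  "rows": [
    [[-0.02, 0.04, 0.5], 0],
    [[0, 0, 0.7], 0],
    [[0, 0, 0.7], 0],
    [[0, 0, 0.6], 0],
    [[0, 0, 0.5], 0],
    [[0, 0, 0.3], 0],
    [[0, 0, 0], 0],
    [[0, 0, 0], 0]
  ]
}}

```text
t: 21.5
tcp_pos: [495.7, -296.5, 76.6]
tcp_rot: [-3.141, 0.0, 1.087]
force: [-0.2, -0.4, 0.4]
finger_gap: 52.8
gripper_force: 0.0
```

Emit:
{"op": "arm_command", "data": {
  "rows": [
    [[0, 0, 0], 0],
    [[0, 0, 0], 0],
    [[0, 0, 0], 0],
    [[0, 0, 0], 0],
    [[0, 0, 0], 0],
    [[0, 0, 0], 0],
    [[0, 0, 0], 0],
    [[0, 0, 0], 0],
    [[0, 0, 0], 0],
    [[0, 0, 0], 0]
  ],
  "claw": 0
}}

```text
t: 22.33
tcp_pos: [495.3, -296.8, 76.6]
tcp_rot: [-3.141, -0.0, 1.086]
force: [-2.1, 1.3, 3.5]
finger_gap: 11.8
gripper_force: 30.0
```

Emit:
{"op": "arm_command", "data": {
  "rows": [
    [[0, 0, -0.05], 0],
    [[0, 0, -0.12], 0],
    [[0, 0, -0.2], 0],
    [[0, 0, -0.3], 0],
    [[0, 0, -0.4], 0],
    [[0, 0, -0.5], 0],
    [[0, 0, -0.5], 0],
    [[0, 0, -0.5], 0],
    [[0, 0, -0.5], 0],
    [[0, 0, -0.4], 0],
    [[0, 0, -0.3], 0],
    [[0, 0, -0.2], 0],
    [[0, 0, -0.1], 0],
    [[0, 0, 0], 0],
    [[0, 0, 0], 0]
  ]
}}

```text
t: 23.58
tcp_pos: [495.3, -296.7, 198.2]
tcp_rot: [-3.141, -0.0, 1.086]
force: [-0.7, -0.3, -2.2]
finger_gap: 11.5
gripper_force: 30.0
```

```bash
python3 go.py 490.6 280.2 178 1.086
python3 - <<'E'
from h import *
shot("wrist"); 
print([(np.round(d['xyz']),d['confidence']) for d in cams.place_of("ball_center",'wrist')[:2]])
c=shot("side"); cv2.imwrite("pics/s8.png",cv2.resize(c["color"][150:480,150:450,::-1],None,fx=1.8,fy=1.8))
print([(np.round(d['xyz']),d['confidence']) for d in cams.place_of("ball_center",'side')[:2]],[(np.round(d['xyz']),d['confidence']) for d in cams.place_of("tray",'side')[:2]])
E
```

```text
t 23.5833 [ 495.3 -296.7  198.2] [-3.141 -0.     1.086] F [-0.7 -0.3 -2.2] gap 11.5
turn -0.00 deg; shift units [16.94  -9.1    0.673]; 21 rows of [ 0.807 -0.433  0.032]; end yaw 1.086
[(array([ 629., -306.,   21.]), 0.73), (array([ 493., -295.,  146.]), 0.7)]
[(array([ 497., -291.,  145.]), 0.81), (array([ 628., -307.,   16.]), 0.56)] [(array([ 498., -298.,  125.]), 0.83)]
```

View pics/s8.png

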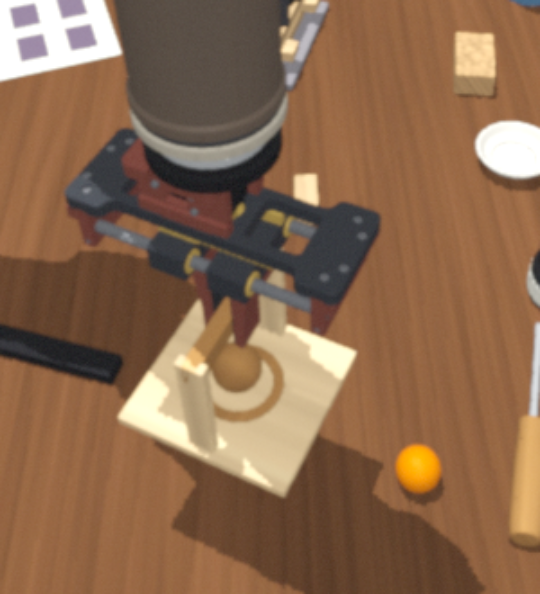

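The side view shows the tray lifted level with the ball in its ring, at crop (237,368). I'll carry it gently to the crib.

Emit:
{"op": "arm_command", "data": {
  "rows": [
    [[0.088, -0.047, 0], 0],
    [[0.176, -0.095, 0], 0],
    [[0.264, -0.142, 0], 0],
    [[0.352, -0.189, 0], 0],
    [[0.44, -0.237, 0], 0],
    [[0.529, -0.284, 0], 0],
    [[0.529, -0.284, 0], 0],
    [[0.529, -0.284, 0], 0],
    [[0.529, -0.284, 0], 0],
    [[0.529, -0.284, 0], 0],
    [[0.529, -0.284, 0], 0],
    [[0.529, -0.284, 0], 0],
    [[0.529, -0.284, 0], 0],
    [[0.529, -0.284, 0], 0],
    [[0.529, -0.284, 0], 0],
    [[0.529, -0.284, 0], 0],
    [[0.529, -0.284, 0], 0],
    [[0.529, -0.284, 0], 0],
    [[0.529, -0.284, 0], 0],
    [[0.529, -0.284, 0], 0]
  ]
}}

```text
t: 25.5
tcp_pos: [492.5, 19.9, 198.7]
tcp_rot: [-3.141, -0.001, 1.087]
force: [-0.8, 0.9, -3.2]
finger_gap: 11.9
gripper_force: 30.0
```

Emit:
{"op": "arm_command", "data": {
  "rows": [
    [[0.529, -0.284, 0], 0],
    [[0.529, -0.284, 0], 0],
    [[0.529, -0.284, 0], 0],
    [[0.529, -0.284, 0], 0],
    [[0.529, -0.284, 0], 0],
    [[0.529, -0.284, 0], 0],
    [[0.529, -0.284, 0], 0],
    [[0.529, -0.284, 0], 0],
    [[0.529, -0.284, 0], 0],
    [[0.529, -0.284, 0], 0],
    [[0.529, -0.284, 0], 0],
    [[0.529, -0.284, 0], 0],
    [[0.44, -0.237, 0], 0],
    [[0.352, -0.189, 0], 0],
    [[0.264, -0.142, 0], 0],
    [[0.176, -0.095, 0], 0],
    [[0.088, -0.047, 0], 0],
    [[0, 0, 0], 0],
    [[0, 0, 0], 0]
  ]
}}

```text
t: 27.08
tcp_pos: [491.1, 278.6, 198.7]
tcp_rot: [3.141, 0.0, 1.085]
force: [-0.3, -0.3, -2.3]
finger_gap: 11.8
gripper_force: 30.0
```

```bash
cat > chk.py <<'E'
from fit import *
for n in ("scene","side"):
    c=shot(n)
    for t in("ball_center","tray","tray_pocket"): print(n,t,[(np.round(d['xyz']),d['confidence']) for d in cams.place_of(t,n)[:2]])
E
python3 go.py 490.6 280.2 178.6 1.086; python3 chk.py
```

```text
t 27.0833 [491.1 278.6 198.7] [3.141 0.    1.085] F [-0.3 -0.3 -2.3] gap 11.8
turn -0.06 deg; shift units [ 0.04  -0.041  0.669]; 1 rows of [ 0.04  -0.041  0.669]; end yaw 1.086
scene ball_center [(array([ 627., -312.,   15.]), 0.61), (array([492., 292., 145.]), 0.59)]
scene tray [(array([494., 281., 120.]), 0.65)]
scene tray_pocket [(array([490., 279., 150.]), 0.59), (array([ 736., -267.,   -0.]), 0.34)]
side ball_center [(array([489., 294., 147.]), 0.72), (array([ 629., -305.,   16.]), 0.57)]
side tray [(array([492., 280., 126.]), 0.94)]
side tray_pocket [(array([491., 278., 149.]), 0.7), (array([536., 265.,  44.]), 0.37)]
```

Emit:
{"op": "arm_command", "data": {
  "rows": [
    [[0.03, -0.03, 0.06], 0],
    [[0, 0, 0.12], 0],
    [[0, 0, 0.15], 0],
    [[0, 0, 0.15], 0],
    [[0, 0, 0.12], 0],
    [[0, 0, 0.07], 0],
    [[0, 0, 0], 0],
    [[0, 0, 0], 0],
    [[0, 0, 0], 0],
    [[0, 0, 0], 0],
    [[0, 0, 0], 0],
    [[0, 0, 0], 0],
    [[0, 0, 0], 0],
    [[0, 0, 0], 0],
    [[0, 0, 0], 0],
    [[0, 0, 0], 0],
    [[0, 0, 0], 0],
    [[0, 0, 0], 0]
  ]
}}

```text
t: 28.98
tcp_pos: [490.5, 280.5, 178.5]
tcp_rot: [-3.142, -0.0, 1.086]
force: [-0.2, 0.0, -2.2]
finger_gap: 11.7
gripper_force: 30.0
```

```bash
python3 go.py 490.6 280.2 178.6 1.086; python3 chk.py
python3 - <<'E'
from fit import *
V=[]
for n in("scene","side"):
    c=shot(n)
    b=nearest("tray",n,c,(490.6,280,120)); V.append((c,b[1])); print(b[0])
    if n=="side": cv2.imwrite("pics/fin.png",cv2.resize(c["color"][20:300,150:450,::-1],None,fx=2,fy=2))
print(fit(V,TRAY,(490.6,280,102,-.485)))
E
```

```text
t 28.9833 [490.5 280.5 178.5] [-3.142 -0.     1.086] F [-0.2  0.  -2.2] gap 11.7
turn -0.01 deg; shift units [-0.009  0.007 -0.002]; 1 rows of [-0.009  0.007 -0.002]; end yaw 1.086
scene ball_center [(array([ 629., -311.,   14.]), 0.66), (array([490., 296., 125.]), 0.58)]
scene tray [(array([492., 284.,  99.]), 0.9)]
scene tray_pocket [(array([488., 282., 132.]), 0.77)]
side ball_center [(array([ 630., -307.,   16.]), 0.82), (array([491., 298., 129.]), 0.8)]
side tray [(array([491., 283., 106.]), 0.71)]
side tray_pocket [(array([441., 296.,  44.]), 0.67), (array([491., 280., 132.]), 0.56)]
8.514747123072793
1.331210670014307
(array([ 4.90512485e+02,  2.90291222e+02,  9.46860953e+01, -4.75583046e-01]), np.float64(0.5421089035795468))
```

View pics/fin.png

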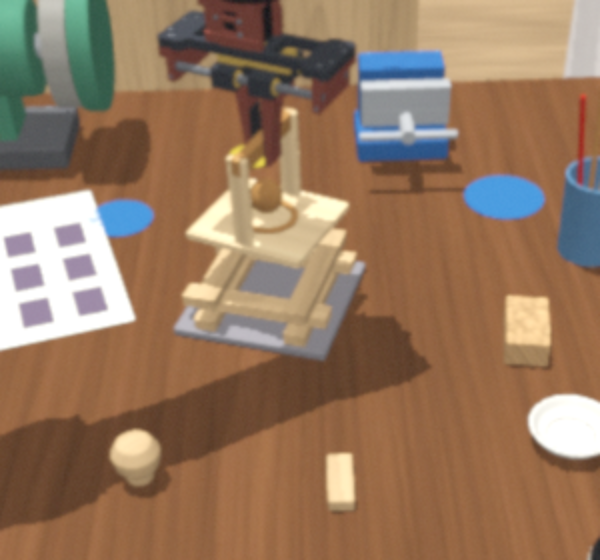

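Run:
```python
from fit import *
c=shot("side")
for r in (-.05,0,.05):   # tilt about tray x (raises +y end)
    P=np.array([[sx*65,sy*60,8] for sx,sy in((-1,-1),(1,-1),(1,1),(-1,1))]+[[0,-56,104],[0,56,104]],float)
    P-=[0,0,95]; P=P@cv2.Rodrigues(np.array([r,0,0.]))[0].T+[0,0,95]
    q=(proj(c,place(P,(490.5,280.5,102,-.485)))-[150,20])*2
    print(r,q.round(0).tolist())
d=[d for d in cams.place_of("ball_center","side") if d["xyz"][2]>80];print(d[0]["xyz"] if d else None)
```

```text
-0.05 [[182.0, 230.0], [295.0, 261.0], [346.0, 206.0], [240.0, 179.0], [234.0, 156.0], [288.0, 109.0]]
0 [[185.0, 230.0], [297.0, 261.0], [348.0, 201.0], [242.0, 174.0], [234.0, 159.0], [288.0, 107.0]]
0.05 [[187.0, 230.0], [299.0, 261.0], [350.0, 197.0], [243.0, 170.0], [234.0, 161.0], [288.0, 105.0]]
[488.9, 295.5, 125.9]
```

```bash
python3 -c "
from h import *
print(arm.sign_off())"
```

```text
the job is handed in; nothing more can be done
None
```

Job handed in at about 29 s: both slats are on their crib seats and released, and the tray is held still about 5 cm above them with the ball in its pocket against one side; my last check could not rule out a tray tilt of up to about 3 degrees.

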